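# Pin the leaf-pattern roller into its frame

### The arm

A 6-joint arm with a two-finger parallel gripper is mounted at the origin on the work surface. World frame = base frame: x ahead of the robot, y to its left, z up, the work surface at z = 0. Lengths are in mm, angles in degrees, forces in N, time in s.
With the tool pointing down it reaches from about 300 to 850 mm from the base axis. Payload 4.2 kg.
Tool frame: the origin (TCP) lies on the mounting face of the last link; the fingertips stand 191 mm ahead of it and the grasp point (between the pads) lies 172 mm ahead of it; z points along the fingers, y is the direction in which the jaws open and shut (so a half turn about z gives the same grasp; the last joint's range is limited). The gripper opens to 91 mm and grips with 3 to 60 N. Pads are 32 mm wide; open, the fingers measure 118 mm over their backs; the gripper's body (76 mm by 178 mm) begins 60 mm behind the grasp point.
Start: joints at [-70.531, 18.312, 89.639, -0, 72.044, -1.146], TCP at [202.448, -538.18, 404.776] pointing down, gripper open.
Joint ranges: [-177.97, 177.97], [-48.28, 115.42], [12.27, 149.76], [-77.06, 257.06], [2.81, 150.46], [-146.56, 146.56]. Speed limits (degrees/s): [147.25, 147.25, 180, 180, 180, 180].

### API

Orientations are given as [roll, pitch, yaw] about the fixed x, y, z axes, in that order (R = Rz(yaw) Ry(pitch) Rx(roll)).
In Python, from workcell import env gives the robot as it stands.
- The arm moves only by the shell command python3 -m handwheel 'ROWS' [FORCE]. ROWS is JSON, a list of rows, each an object with "gripper": the opening in per cent of the stroke, from 0 (shut) to 100 (fully open); "travel": the shift along the tool's x, y, z in m, a list of three; "twist": the turn about the tool's z in rad. In form: [{"gripper": gripper, "travel": [x, y, z], "twist": twist}, ...]. A call has 1 to 5 rows; each row shifts and turns the commanded pose from where the row before left it, along the tool's axes as they then stand; what a row does not reach is not made up. A row lasts 1/12 s, in which the tool goes at most 41.7 mm and 7.16 degrees, less where a joint would pass 70% of its speed; a pose out of reach is approached as far as the arm can. A call with a gripper value outside its range is refused whole. The fingers move at their own pace and stop on an object; FORCE is the grip in N (left out, the last holds). Time passes only in rows, so rows that do not move let the fingers close. It gives the time, the measured TCP pose, the force and the opening at its end, in the units of the state.
- env.state(): the state, without advancing time (a new reading comes with each control period).
- env.grab_frame(name): name is "side" or "top"; returns a dict with "frame" (384x512x3 uint8, red, green, blue), "intrinsics" (3x3 intrinsics, pixels), "extrinsics" (4x4, takes a point from camera to world coordinates). Camera axes: x right, y down, z forward; pixel columns grow to the right and rows downward; lengths in mm; the calibration is good to about 2 mm. A picture is of the moment at which its call begins. There is no depth.
- env.job_done(): hands the job in, once; it reports no verdict.
Trained networks look in the newest picture that a camera, given by its name, has taken for a name from the list of things; names that differ only in an ending like _2 or _b are one class to them, and where a whole thing is asked for, a point or a joint stands for the part that bears it (a point fixed in the world has none). Each returns a list of dicts, best first, with "confidence" (0 to 1); they miss things now and then, are a little off and sometimes report something else, mostly with a low value. They report only what shows in the picture. A call takes as long as a camera call.
- env.trace(camera, thing): "pixels" (384x512 bool, what is visible of it) and "uv" ([column, row] in pixels, amid what is visible of it).
- env.pinpoint(camera, thing): "uv" ([column, row] in pixels: a listed point, or the origin of a listed thing).
The state is a dict: "time_s": time; "qpos": joint angles; "qvel": joint speeds; "effort": joint torques, N m; "ee_pos": TCP position; "ee_rot": TCP orientation; "force": force on the tool from outside, world axes, zero at the start; "torque": the same for the moment, N m; "gripper_width": finger opening in mm.
Only numpy, scipy, OpenCV 4.12 (cv2) and the standard library are available. Lean on these libraries where they do the work, as an engineer would, in place of code of your own. Each camera call takes 0.05 s, during which the arm holds its last target. There are 200 camera calls.

### The job

Take the dark brown leaf-pattern roller from the rack, set it down on the two bars between the cheeks of the roller frame, and let go. Then lock it in: push the red-handled pin through one cheek, the roller and the other cheek until its collar is against the cheek, and leave it there. Leave the other two rollers lying in the rack.

Things in the scene. Friction and masses are not known exactly. Their poses are not given: they have to be found in the camera images.
- fork: Steel fork fixed to the table, open on top; origin under its centre, hole axis along its y. Two cheeks (44 mm wide, 96 tall), faces at y = +-39 and +-47 mm, each with a 14 mm hole 70 mm up. Between them two 8 mm bars along y (x = +-16, centres 46.7 mm up) carry a roller in line with the holes. Base 70 x 116 x 12 mm; wooden handle along +x to 200 mm, under 35 mm high
- fork_axis (a point): Point on the hole axis midway between the cheeks, 70 mm above the table; y along the hole axis, z up. A seated roller has its centre here
- roller_brown: The dark brown roller with a raised leaf pattern: a cylinder of 48 mm diameter, 70 mm long, about 160 g, with a 16 mm through bore. Origin at its centre, axis along its own y (both ends alike)
- pin: Loose pin, 110 g: steel shank of 10 mm diameter along its y, tapered tip at y = -59 mm; collar 22 x 22 mm, stop face at y = +48; behind it a red upright flag grip 12 mm thick in x, y = 54 to 90, z = -5 to +33 mm. Origin on the shank axis, 5 mm above the table as it lies. Pin home = origin at fork_axis, from either side
- rack: Plywood roller rack fixed to the table, 76 mm (x) by 285 mm (y), origin under its centre; three rollers lie end to end along its own y, centres 90 mm apart and 47 mm above the table, on two bars, with 40 mm high plates between them
- roller_orange: Orange dotted sponge roller in the rack, same size and frame as the brown one; stays there
- roller_blue: Slate-blue ribbed roller in the rack, same size and frame as the brown one; stays there

How it is judged (in metres and radians):
On the way, in this order (a step that is already met when the one before it is completed fails the run):
1. the brown roller lies on the bars between the cheeks, in line with the holes, let go (distance between roller_brown and fork_axis below 0.009 m and angle between the y axis of roller_brown and the y axis of fork_axis, either way round below 0.12 rad and contact force between roller_brown and the fingers below 0.1 N and linear speed of roller_brown below 0.02 m/s), for 0.2 s.
2. the pin is through both cheeks and the roller, collar against the cheek (distance between pin and fork_axis below 0.007 m and angle between the y axis of pin and the y axis of fork_axis, either way round below 0.08 rad and distance between roller_brown and fork_axis below 0.009 m and angle between the y axis of roller_brown and the y axis of fork_axis, either way round below 0.12 rad), for 0.2 s.
At the end, for the whole second after the job is handed in: Brown roller centre within 9 mm of fork_axis, axis within 0.12 rad; pin through cheeks and roller, its origin within 7 mm of fork_axis, axis within 0.08 rad; both released and at rest; other rollers within 25 mm of their start (all of step 2 and linear speed of each of pin, roller_brown below 0.02 m/s and contact force between each of pin, roller_brown and the fingers below 0.1 N and distance of each of roller_orange, roller_blue from where it was at the start of the episode below 0.025 m); the robot touches nothing.
It fails at once if another roller is taken or pushed more than 40 mm (distance of any of roller_orange, roller_blue from where it was at the start of the episode above 0.04 m).
It also fails if it takes over 70 s, if anything falls off the work surface, if the arm or the gripper's body presses on something with over 40 N, if the wrist force passes 120 N, or if a joint passes its speed limit or range.

## Working session

There is one attempt and no reset: what is moved stays moved. The work goes in short steps, Python scripts to look and compute and a shell command to move; the robot and the scene stay as the last step left them, time stands still between calls to the robot, and variables do not carry over. Pictures are saved under pics/ and viewed, about 8 in all and at most 12, crops included, and the job is handed in when it is done.

```bash
mkdir -p pics; ls; cat > h.py <<'E'
import numpy as np, cv2
from workcell import env
def ray(f,uv):
    K,E=np.array(f["intrinsics"]),np.array(f["extrinsics"])
    d=E[:3,:3]@np.linalg.inv(K)@[uv[0],uv[1],1]; return E[:3,3],d/np.linalg.norm(d)
def atz(f,uv,z):
    o,d=ray(f,uv); return o+d*(z-o[2])/d[2]
def proj(f,P):
    K,E=np.array(f["intrinsics"]),np.linalg.inv(np.array(f["extrinsics"]))
    p=K@(E[:3,:3]@np.array(P)+E[:3,3]); return p[:2]/p[2]
E
cat > look.py <<'E'
from h import *
for c in ("top","side"):
    f=env.grab_frame(c); cv2.imwrite(f"pics/{c}0.png",cv2.cvtColor(f["frame"],cv2.COLOR_RGB2BGR))
    print(c,np.round(f["extrinsics"],2).tolist(),np.round(f["intrinsics"],1).tolist())
    for t,z in (("fork",0),("fork_axis",70),("roller_brown",47),("pin",5),("rack",0),("roller_orange",47),("roller_blue",47)):
        for r in env.pinpoint(c,t)[:2]:
            print(t,round(r["confidence"],2),np.round(r["uv"],1),np.round(atz(f,r["uv"],z),1))
print(env.state())
E
python3 look.py; python3 -c "
import cv2,numpy as np
a=cv2.imread('pics/top0.png');b=cv2.imread('pics/side0.png')
"
```

```text
pics
top [[-0.01, -0.99, 0.11, 410.67], [-1.0, 0.0, -0.02, 20.67], [0.01, -0.11, -0.99, 1009.94], [0.0, 0.0, 0.0, 1.0]] [[408.1, 0.0, 254.4], [0.0, 408.1, 199.1], [0.0, 0.0, 1.0]]
fork 0.73 [363.5 187.2] [ 552.7 -268.8    0. ]
fork 0.65 [145.  152.9] [642.1 279.3   0. ]
fork_axis 0.61 [373.3 183.2] [ 552.2 -272.1   70. ]
roller_brown 0.97 [139.4 194.4] [531.2 278.2  47. ]
pin 0.8 [256.3 220.8] [469.6   0.9   5. ]
pin 0.35 [146.7 196.7] [530.6 271.3   5. ]
rack 0.98 [148.  194.3] [537.2 269.5   0. ]
roller_orange 0.98 [142.8 233.6] [438.6 267.9  47. ]
roller_blue 0.84 [143.1 156. ] [623.8 271.7  47. ]
side [[-0.75, -0.49, 0.45, 156.43], [-0.67, 0.55, -0.51, 430.28], [-0.0, -0.68, -0.74, 645.02], [0.0, 0.0, 0.0, 1.0]] [[413.9, 0.0, 251.4], [0.0, 413.9, 192.3], [0.0, 0.0, 1.0]]
fork 0.63 [321.2 134.5] [ 552.6 -268.1    0. ]
fork 0.39 [151. 271.] [558.9 251.7   0. ]
fork_axis 0.68 [330.4 108.4] [ 548.5 -284.2   70. ]
roller_brown 0.92 [148.2 272. ] [531.5 269.   47. ]
roller_brown 0.22 [320.7 133.6] [ 526.4 -219.    47. ]
pin 0.86 [279.4 213.8] [468.1  -2.9   5. ]
rack 0.78 [150.7 283.8] [538.7 268.6   0. ]
roller_orange 0.7 [180.5 307.1] [443.6 275.6  47. ]
roller_blue 0.84 [115.1 238.1] [630.8 264.1  47. ]
{'time_s': 0.8, 'qpos': array([-7.05303331e+01,  1.83099588e+01,  8.96388264e+01, -4.58149838e-04,
        7.20465076e+01, -1.14683646e+00]), 'qvel': array([-0.03670961,  0.0129149 ,  0.00515475, -0.01912686,  0.04000359,
       -0.11996213]), 'effort': array([-1.27432639e-03, -4.12305450e+01, -2.32222688e+01,  7.24891713e-02,
        3.75421601e-02,  2.57706560e-06]), 'ee_pos': array([ 202.45003279, -538.16523818,  404.79657994]), 'ee_rot': array([1.79995302e+02, 5.29978885e-04, 2.06166445e+01]), 'force': array([-0.05328158, -0.4209698 , -0.60283179]), 'torque': array([ 0.02231369, -0.00282542, -0.01614332]), 'gripper_width': 91.10326284690522}
```

View pics/top0.png

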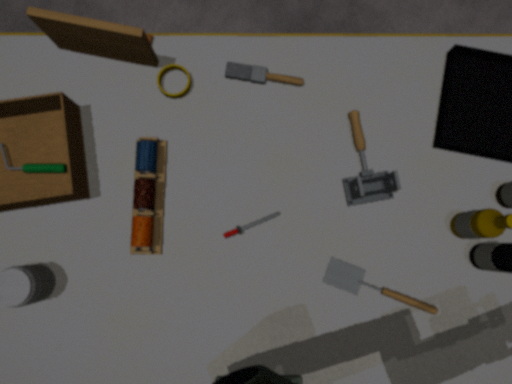

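View pics/side0.png

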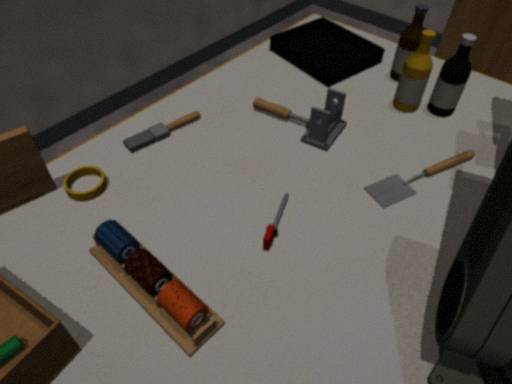

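The top view shows the rack at left (blue 147,155; brown 145,193; orange 142,232), the pin at (225–279, 212–236) with its tip to the right, and the fork at (372,187) with its handle up. Next I'll get masks and zoomed crops to find the angles.

```bash
cat > m.py <<'E'
from h import *
import pickle
D={}
rows=[]
for c in ("top","side"):
    f=env.grab_frame(c); D[c]=f; r=[]
    for t in ("fork","pin","rack","roller_brown","roller_orange","roller_blue"):
        m=env.trace(c,t)
        if m:
            D[c,t]=m[0]["pixels"]; print(c,t,[(round(k["confidence"],2),np.round(k["uv"]).tolist(),int(k["pixels"].sum())) for k in m[:2]])
            if t in("fork","pin"):
                u,v=(({"top":(373,160),"side":(305,115)} if t=="fork" else {"top":(252,224),"side":(277,222)})[c])
                im=cv2.cvtColor(f["frame"],cv2.COLOR_RGB2BGR).copy()
                im=cv2.convertScaleAbs(im,alpha=1.6,beta=10)
                cr=im[v-50:v+50,u-66:u+66]; cr=cv2.resize(cr,None,fx=3,fy=3,interpolation=cv2.INTER_CUBIC)
                mk=cv2.resize(m[0]["pixels"][v-50:v+50,u-66:u+66].astype(np.uint8),None,fx=3,fy=3,interpolation=0)
                cs,_=cv2.findContours(mk,0,1); cv2.drawContours(cr,cs,-1,(0,255,0),1); r.append(cr)
    rows.append(np.hstack(r))
cv2.imwrite("pics/crops.png",np.vstack(rows)); pickle.dump(D,open("d.pkl","wb"))
E
python3 m.py
```

```text
top fork [(0.91, [362.0, 183.0], 2056)]
top pin [(0.66, [246.0, 225.0], 291)]
top rack [(0.9, [154.0, 204.0], 1693)]
top roller_brown [(0.96, [141.0, 195.0], 646), (0.45, [157.0, 197.0], 1723)]
top roller_orange [(0.96, [143.0, 232.0], 640)]
top roller_blue [(0.6, [145.0, 158.0], 652)]
side fork [(0.72, [322.0, 116.0], 2221)]
side pin [(0.82, [274.0, 228.0], 446)]
side rack [(0.71, [164.0, 311.0], 2844)]
side roller_brown [(0.88, [147.0, 271.0], 1382)]
side roller_orange [(0.68, [180.0, 310.0], 1574)]
side roller_blue [(0.87, [116.0, 243.0], 1209)]
```

View pics/crops.png

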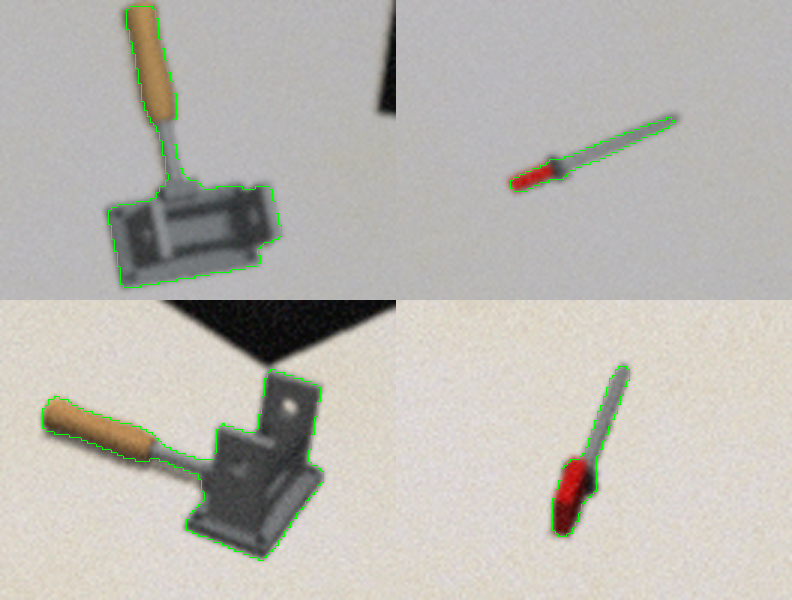

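Masks fit well. I'll fit silhouette models (x, y, yaw) in each camera.

```bash
cat > fit.py <<'E'
from h import *
import pickle
from scipy.optimize import minimize
def box(x0,x1,y0,y1,z0,z1): return np.array([[x,y,z] for x in(x0,x1) for y in(y0,y1) for z in(z0,z1)],float)
def cyl(r,y0,y1,z=0,n=24):
    a=np.linspace(0,2*np.pi,n); return np.vstack([np.c_[r*np.cos(a),0*a+y,z+r*np.sin(a)] for y in(y0,y1)])
FORK=[box(-35,35,-58,58,0,12),box(-22,22,39,47,0,96),box(-22,22,-47,-39,0,96)]
FDC=[box(33,210,-16,16,0,45)]
PIN=[cyl(5,-52,54),cyl(2.5,-59,-50),box(-11,11,48,54,-5,11),box(-6,6,54,90,-5,33)]
ROL=[cyl(24,-35,35)]
S=4
def raster(f,parts,p):
    x,y,yaw,z=p; c,s=np.cos(yaw),np.sin(yaw); R=np.array([[c,-s,0],[s,c,0],[0,0,1]])
    im=np.zeros((384*S,512*S),np.uint8)
    for P in parts:
        uv=np.array([proj(f,q) for q in P@R.T+[x,y,z]])
        h=cv2.convexHull(((uv+.5)*S*16).astype(np.int32)); cv2.fillConvexPoly(im,h,255,shift=4)
    return cv2.resize(im,(512,384),interpolation=cv2.INTER_AREA)/255.
def fit(D,cams,t,parts,p0,z,dc=None,free=3):
    def cost(q):
        p=[p0[0]+q[0]*10,p0[1]+q[1]*10,p0[2]+(q[2]*.1 if free>2 else 0),z]; e=0
        for c in cams:
            w=1-raster(D[c],dc,p) if dc else 1
            e+=(w*np.abs(raster(D[c],parts,p)-D[c,t])).sum()
        return e
    b=minimize(cost,np.zeros(free),method="Nelder-Mead",options=dict(initial_simplex=np.vstack([np.zeros(free),np.eye(free)*.6]),xatol=.01,fatol=.5))
    q=list(b.x)+[0]; return p0[0]+q[0]*10,p0[1]+q[1]*10,p0[2]+(q[2]*.1 if free>2 else 0),b.fun
if __name__=="__main__":
    D=pickle.load(open("d.pkl","rb"))
    for t,parts,p0,z,dc in (("fork",FORK,(552,-270,np.radians(12)),0,FDC),("pin",PIN,(469,0,np.radians(114)),5,None),
      *[(f"roller_{n}",ROL,(x,272,np.radians(-90)),47,None) for n,x in(("brown",531),("orange",440),("blue",625))]):
        for cams in (["top"],["side"],["top","side"]):
            r=fit(D,cams,t,parts,p0,z,dc); print(t,cams,np.round(r[:2],1),round(np.degrees(r[2]),1),round(r[3]))
E
time python3 fit.py
```

```text
fork ['top'] [ 549.2 -276.7] 9.5 68
fork ['side'] [ 552.  -276.2] 10.2 61
fork ['top', 'side'] [ 550.5 -276.4] 10.1 179
pin ['top'] [501.3  31.9] 80.3 478
pin ['side'] [551.6 -31.7] 75.3 756
pin ['top', 'side'] [544.5 -10.5] 83.0 1308
roller_brown ['top'] [531.6 267.5] -88.9 51
roller_brown ['side'] [533.5 268.5] -92.3 132
roller_brown ['top', 'side'] [532.9 268.2] -91.8 196
roller_orange ['top'] [444.3 270.3] -91.2 33
roller_orange ['side'] [445.  271.3] -91.9 75
roller_orange ['top', 'side'] [444.6 271.1] -91.7 120
roller_blue ['top'] [622.3 264.3] -94.3 46
roller_blue ['side'] [624.2 266.9] -91.0 133
roller_blue ['top', 'side'] [623.6 266.3] -91.3 221
real	0m10.114s
user	0m15.544s
sys	0m8.748s
```

```bash
cat > fp.py <<'E'
from fit import *
D=pickle.load(open("d.pkl","rb"))
for cams in (["top"],["side"],["top","side"]):
    r=fit(D,cams,"pin",PIN,(469,0,np.radians(24)),5); a=r[2]
    print(cams,np.round(r[:2],1),round(np.degrees(a),1),round(r[3]),"grip",np.round([r[0]-72*np.sin(a),r[1]+72*np.cos(a)],1))
E
python3 fp.py
```

```text
['top'] [467.2  -3.4] 22.8 57 grip [439.2  63. ]
['side'] [468.8  -2.5] 22.7 49 grip [441.   63.9]
['top', 'side'] [468.4  -2.8] 22.6 138 grip [440.7  63.6]
```

```bash
R='x'; python3 -m handwheel '[{"gripper":100,"travel":[0.027,-0.029,0.0045],"twist":0},{"gripper":100,"travel":[0.027,-0.029,0.0045],"twist":0},{"gripper":100,"travel":[0.027,-0.029,0.0045],"twist":0},{"gripper":100,"travel":[0.027,-0.029,0.0045],"twist":0},{"gripper":100,"travel":[0.027,-0.029,0.0045],"twist":0}]' 
python3 -m handwheel '[{"gripper":100,"travel":[0.027,-0.029,0.0045],"twist":0},{"gripper":100,"travel":[0.027,-0.029,0.0045],"twist":0},{"gripper":100,"travel":[0.027,-0.029,0.0045],"twist":0},{"gripper":100,"travel":[0.027,-0.029,0.0045],"twist":0},{"gripper":100,"travel":[0.027,-0.029,0.0045],"twist":0}]' 
python3 -m handwheel '[{"gripper":100,"travel":[0.027,-0.029,0.0045],"twist":0},{"gripper":100,"travel":[0.027,-0.029,0.0045],"twist":0},{"gripper":100,"travel":[0.027,-0.029,0.0045],"twist":0},{"gripper":100,"travel":[0.027,-0.029,0.0045],"twist":0},{"gripper":100,"travel":[0.027,-0.029,0.0045],"twist":0}]' 
python3 -m handwheel '[{"gripper":100,"travel":[0.027,-0.029,0.0045],"twist":0},{"gripper":100,"travel":[0.027,-0.029,0.0045],"twist":0},{"gripper":100,"travel":[0.027,-0.029,0.0045],"twist":0},{"gripper":100,"travel":[0.027,-0.029,0.0045],"twist":0},{"gripper":100,"travel":[0.027,-0.029,0.0045],"twist":0}]' 
python3 -m handwheel '[{"gripper":100,"travel":[0,0,0],"twist":-0.12},{"gripper":100,"travel":[0,0,0],"twist":-0.12},{"gripper":100,"travel":[0,0,0],"twist":-0.12},{"gripper":100,"travel":[0,0,0],"twist":-0.12},{"gripper":100,"travel":[0,0,0],"twist":-0.12}]' 
python3 -m handwheel '[{"gripper":100,"travel":[0,0,0],"twist":-0.12},{"gripper":100,"travel":[0,0,0],"twist":-0.12},{"gripper":100,"travel":[0,0,0],"twist":-0.12},{"gripper":100,"travel":[0,0,0],"twist":-0.12},{"gripper":100,"travel":[0,0,0],"twist":-0.12}]' 
python3 -m handwheel '[{"gripper":100,"travel":[0,0,0],"twist":-0.12},{"gripper":100,"travel":[0,0,0],"twist":-0.12},{"gripper":100,"travel":[0,0,0],"twist":-0.12},{"gripper":100,"travel":[0,0,0],"twist":-0.12},{"gripper":100,"travel":[0,0,0],"twist":-0.12}]' 
python3 -m handwheel '[{"gripper":100,"travel":[0,0,0],"twist":-0.12},{"gripper":100,"travel":[0,0,0],"twist":-0.12},{"gripper":100,"travel":[0,0,0],"twist":-0.12},{"gripper":100,"travel":[0,0,0],"twist":-0.12},{"gripper":100,"travel":[0,0,0],"twist":-0.12}]'
cat > go.py <<'E'
# usage: go.py x y z yaw : shift in tool axes from the measured pose
import sys; from h import *
from scipy.spatial.transform import Rotation as Ro
s=env.state(); t=np.array([float(a) for a in sys.argv[1:4]])
d=Ro.from_euler("xyz",s["ee_rot"],degrees=True).inv().apply(t-s["ee_pos"])
tw=-np.radians((float(sys.argv[4])-s["ee_rot"][2]+180)%360-180)
print("tool mm",np.round(d,1),"twist rad",round(tw,3),"pose",np.round(s["ee_pos"],1),np.round(s["ee_rot"],2),"F",np.round(s["force"],1),"w",round(s["gripper_width"],1),"t",s["time_s"],"q6",round(s["qpos"][5],1))
E
python3 go.py 533 268.5 300 178.4
```

```text
time_s: 1.92
ee_pos: [277.9, -353.2, 382.1]
ee_rot: [180.0, -0.0, 20.6]
force: [0.6, 0.2, -0.4]
gripper_width: 91.0
time_s: 2.33
ee_pos: [353.2, -169.9, 359.9]
ee_rot: [180.0, -0.0, 20.6]
force: [0.9, -1.1, 0.0]
gripper_width: 91.2
time_s: 2.75
ee_pos: [428.6, 13.6, 337.4]
ee_rot: [180.0, -0.1, 20.6]
force: [0.8, -0.7, -0.4]
gripper_width: 91.1
time_s: 3.17
ee_pos: [504.0, 197.0, 314.6]
ee_rot: [180.0, -0.0, 20.6]
force: [-0.1, -0.8, 0.3]
gripper_width: 91.1
time_s: 3.58
ee_pos: [503.7, 195.0, 314.7]
ee_rot: [180.0, 0.0, 55.4]
force: [-0.0, -0.1, -0.6]
gripper_width: 91.0
time_s: 4.0
ee_pos: [503.7, 194.8, 314.8]
ee_rot: [180.0, 0.0, 89.7]
force: [-0.4, 0.5, -0.1]
gripper_width: 90.8
time_s: 4.42
ee_pos: [503.7, 194.8, 314.8]
ee_rot: [180.0, 0.0, 124.1]
force: [-0.0, -0.2, -0.1]
gripper_width: 91.6
time_s: 4.83
ee_pos: [503.7, 194.8, 314.8]
ee_rot: [180.0, 0.0, 158.5]
force: [-0.4, -0.4, 0.1]
gripper_width: 91.3
tool mm [-0.2 79.3 14.8] twist rad -0.348 pose [503.7 194.8 314.8] [1.8000e+02 1.0000e-02 1.5847e+02] F [-0.4 -0.4  0.1] w 91.3 t 4.8333 q6 -48.5
```

```bash
python3 -m handwheel '[{"gripper":100,"travel":[0,0.0397,0.0074],"twist":0},{"gripper":100,"travel":[0,0.0397,0.0074],"twist":0},{"gripper":100,"travel":[0,0,0],"twist":-0.116},{"gripper":100,"travel":[0,0,0],"twist":-0.116},{"gripper":100,"travel":[0,0,0],"twist":-0.116}]'
python3 -m handwheel '[{"gripper":100,"travel":[0,0,0],"twist":0}]' >/dev/null
python3 go.py 533 268.5 222 178.4
python3 - <<'E'
from h import *
o=[]
for c,(u,v) in (("top",(150,195)),("side",(150,270))):
    f=env.grab_frame(c);im=cv2.convertScaleAbs(cv2.cvtColor(f["frame"],cv2.COLOR_RGB2BGR),alpha=1.6,beta=10)
    o.append(cv2.resize(im[v-90:v+90,u-65:u+65],None,fx=3,fy=3,interpolation=cv2.INTER_CUBIC))
cv2.imwrite("pics/pre.png",np.hstack(o))
E
```

```text
time_s: 5.25
ee_pos: [533.4, 269.3, 299.4]
ee_rot: [-180.0, -0.0, 178.5]
force: [-0.3, 0.3, 0.7]
gripper_width: 91.3
tool mm [ 0.3 -0.3 77.7] twist rad -0.003 pose [533.3 268.8 299.7] [-1.7998e+02 -1.0000e-02  1.7820e+02] F [ 0.8 -0.8 -0.1] w 91.5 t 5.3333 q6 -62.5
```

View pics/pre.png

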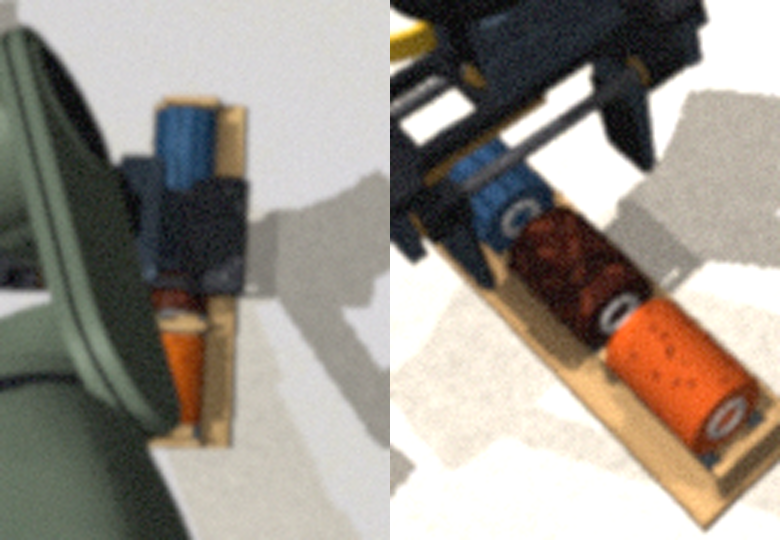

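The fingers are above the brown roller and straddle it (left crop 180,235), with the neighbours clear. Descending and gripping.

```bash
python3 -m handwheel '[{"gripper":100,"travel":[0,0,0.026],"twist":0},{"gripper":100,"travel":[0,0,0.026],"twist":0},{"gripper":100,"travel":[0,0,0.026],"twist":0},{"gripper":100,"travel":[0,0,0],"twist":0}]' 20
python3 -m handwheel '[{"gripper":0,"travel":[0,0,0],"twist":0},{"gripper":0,"travel":[0,0,0],"twist":0},{"gripper":0,"travel":[0,0,0],"twist":0},{"gripper":0,"travel":[0,0,0],"twist":0},{"gripper":0,"travel":[0,0,0],"twist":0}]' 20
python3 -m handwheel '[{"gripper":0,"travel":[0,0,0],"twist":0},{"gripper":0,"travel":[0,0,0],"twist":0},{"gripper":0,"travel":[0,0,0],"twist":0}]' 20
```

```text
time_s: 5.77
ee_pos: [531.6, 267.4, 217.5]
ee_rot: [-179.7, -0.5, 177.9]
force: [-1.1, -0.1, -0.2]
gripper_width: 91.3
time_s: 6.18
ee_pos: [533.6, 268.6, 223.3]
ee_rot: [179.9, 0.1, 178.0]
force: [0.2, -0.6, -1.0]
gripper_width: 60.9
time_s: 6.43
ee_pos: [533.3, 268.3, 222.5]
ee_rot: [-180.0, 0.0, 178.1]
force: [-0.7, -1.5, 4.9]
gripper_width: 48.1
```

```bash
python3 -m handwheel '[{"gripper":0,"travel":[0,0,-0.015],"twist":0},{"gripper":0,"travel":[0,0,-0.025],"twist":0},{"gripper":0,"travel":[0,0,-0.03],"twist":0},{"gripper":0,"travel":[0,0,-0.03],"twist":0},{"gripper":0,"travel":[0,0,-0.01],"twist":0}]' 20
python3 -m handwheel '[{"gripper":0,"travel":[-0.0012,-0.019,0],"twist":0},{"gripper":0,"travel":[-0.0025,-0.0388,0],"twist":0},{"gripper":0,"travel":[-0.0025,-0.0388,0],"twist":0},{"gripper":0,"travel":[-0.0025,-0.0388,0],"twist":0},{"gripper":0,"travel":[-0.0025,-0.0388,0],"twist":0}]' 20
python3 -m handwheel '[{"gripper":0,"travel":[-0.0025,-0.0388,0],"twist":0},{"gripper":0,"travel":[-0.0025,-0.0388,0],"twist":0},{"gripper":0,"travel":[-0.0025,-0.0388,0],"twist":0},{"gripper":0,"travel":[-0.0025,-0.0388,0],"twist":0},{"gripper":0,"travel":[-0.0025,-0.0388,0],"twist":0}]' 20
python3 -m handwheel '[{"gripper":0,"travel":[-0.0025,-0.0388,0],"twist":0},{"gripper":0,"travel":[-0.0025,-0.0388,0],"twist":0},{"gripper":0,"travel":[-0.0025,-0.0388,0],"twist":0},{"gripper":0,"travel":[-0.0025,-0.0388,0],"twist":0},{"gripper":0,"travel":[-0.0012,-0.020,0],"twist":0}]' 20
python3 -m handwheel '[{"gripper":0,"travel":[0,0,0],"twist":0.06},{"gripper":0,"travel":[0,0,0],"twist":0.11},{"gripper":0,"travel":[0,0,0],"twist":0.11},{"gripper":0,"travel":[0,0,0],"twist":0.11},{"gripper":0,"travel":[0,0,0],"twist":0.11}]' 20
python3 -m handwheel '[{"gripper":0,"travel":[0,0,0],"twist":0.11},{"gripper":0,"travel":[0,0,0],"twist":0.11},{"gripper":0,"travel":[0,0,0],"twist":0.11},{"gripper":0,"travel":[0,0,0],"twist":0.11},{"gripper":0,"travel":[0,0,0],"twist":0.11}]' 20
python3 -m handwheel '[{"gripper":0,"travel":[0,0,0],"twist":0.11},{"gripper":0,"travel":[0,0,0],"twist":0.11},{"gripper":0,"travel":[0,0,0],"twist":0.09},{"gripper":0,"travel":[0,0,0],"twist":0},{"gripper":0,"travel":[0,0,0],"twist":0}]' 20
python3 go.py 550.5 -276.4 290 100.1
```

```text
time_s: 6.85
ee_pos: [534.0, 268.9, 336.0]
ee_rot: [179.8, 0.4, 178.1]
force: [0.7, -0.1, -1.9]
gripper_width: 47.8
time_s: 7.27
ee_pos: [538.0, 92.5, 330.7]
ee_rot: [-180.0, -0.1, 178.1]
force: [-0.1, -0.6, -2.0]
gripper_width: 48.3
time_s: 7.68
ee_pos: [543.9, -102.1, 330.7]
ee_rot: [180.0, -0.1, 178.1]
force: [0.2, 0.9, -2.3]
gripper_width: 48.3
time_s: 8.1
ee_pos: [549.3, -279.7, 330.4]
ee_rot: [-179.9, -0.1, 177.9]
force: [0.6, -0.2, -1.3]
gripper_width: 48.2
time_s: 8.52
ee_pos: [549.5, -275.8, 330.3]
ee_rot: [180.0, -0.1, 149.1]
force: [0.6, 0.3, -1.6]
gripper_width: 48.4
time_s: 8.93
ee_pos: [549.6, -275.6, 330.4]
ee_rot: [-179.9, -0.1, 117.6]
force: [1.0, -0.3, -1.7]
gripper_width: 48.5
time_s: 9.35
ee_pos: [549.6, -275.7, 330.8]
ee_rot: [-179.9, -0.1, 100.3]
force: [0.8, -0.5, -0.7]
gripper_width: 48.0
tool mm [-0.9  0.8 40.8] twist rad 0.003 pose [ 549.6 -275.7  330.8] [-1.7992e+02 -6.0000e-02  1.0028e+02] F [ 0.8 -0.5 -0.7] w 48.0 t 9.35 q6 -38.0
```

```bash
cat > chk.py <<'E'
from fit import *
D={};s=env.state();o=[]
z=s["ee_pos"][2]-175.3
for c in("top","side"):
    D[c]=env.grab_frame(c); m=env.trace(c,"roller_brown"); print(c,[(round(k["confidence"],2),int(k["pixels"].sum()),np.round(k["uv"])) for k in m[:2]])
    m=m or [dict(pixels=np.zeros((384,512),bool))]
    D[c,"roller_brown"]=m[0]["pixels"]
    im=cv2.convertScaleAbs(cv2.cvtColor(D[c]["frame"],cv2.COLOR_RGB2BGR),alpha=1.6,beta=10)
    cs,_=cv2.findContours(m[0]["pixels"].astype(np.uint8),0,1); 
    u,v=dict(top=(385,185),side=(330,100))[c]
    cr=cv2.resize(im[v-90:v+90,u-65:u+65],None,fx=3,fy=3,interpolation=cv2.INTER_CUBIC)
    cv2.drawContours(cr,[((k-[u-65,v-90])*3+1).astype(np.int32) for k in cs],-1,(0,255,0),1); o.append(cr)
    r=fit(D,[c],"roller_brown",ROL,(s["ee_pos"][0],s["ee_pos"][1],np.radians(10)),z); print(np.round(r[:2],1),round(np.degrees(r[2]),1),round(r[3]))
cv2.imwrite("pics/held.png",np.hstack(o))
E
python3 chk.py
```

```text
top [(0.77, 417, array([374., 182.]))]
[ 547.7 -266.9] 10.9 468
side [(0.6, 640, array([330.,  78.]))]
[ 556.3 -273.5] 20.8 124
```

View pics/held.png

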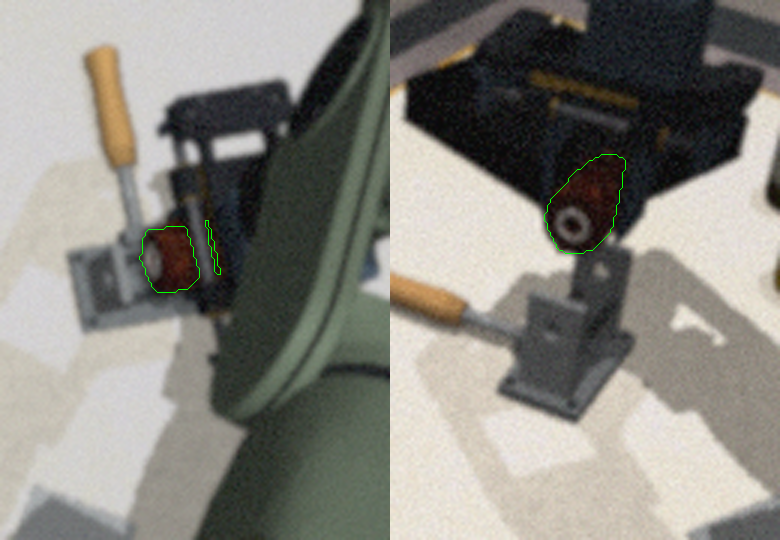

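```bash
python3 -c "
from h import *
f=env.grab_frame('side');P=np.array([543.5,-241.3,155.3]);print(proj(f,P),proj(f,P+[0,4,0]),atz(f,(325.7,85),155.3))"; python3 go.py 550.5 -276.4 245.5 100.1
```

```text
[326.46214346  85.03784451] [325.37231979  85.83190364] [ 544.7839582  -240.34783764  155.3       ]
tool mm [-0.8  0.6 86.3] twist rad 0.002 pose [ 549.8 -275.8  331.8] [-179.99   -0.    100.19] F [ 1.1  0.2 -1.4] w 48.2 t 9.6 q6 -37.9
```

The held roller is where expected: the bore end projects to within 1 mm of its place in the side crop. Lowering it.

```bash
python3 -m handwheel '[{"gripper":0,"travel":[-0.0008,0.0006,0.02],"twist":0},{"gripper":0,"travel":[0,0,0.02],"twist":0},{"gripper":0,"travel":[0,0,0.015],"twist":0},{"gripper":0,"travel":[0,0,0.01],"twist":0},{"gripper":0,"travel":[0,0,0.01],"twist":0}]' 20
python3 -m handwheel '[{"gripper":0,"travel":[0,0,0.003],"twist":0},{"gripper":0,"travel":[0,0,0],"twist":0},{"gripper":0,"travel":[0,0,0],"twist":0}]' 20
python3 go.py 550.5 -276.4 245.5 100.1
```

```text
time_s: 10.02
ee_pos: [550.5, -276.5, 256.2]
ee_rot: [-180.0, -0.0, 100.2]
force: [-1.3, -0.1, -1.5]
gripper_width: 48.0
time_s: 10.27
ee_pos: [550.8, -276.6, 254.5]
ee_rot: [179.9, 0.0, 100.1]
force: [-0.1, 0.7, -1.0]
gripper_width: 48.5
tool mm [ 0.3 -0.2  9. ] twist rad 0.001 pose [ 550.8 -276.6  254.5] [1.7995e+02 4.0000e-02 1.0014e+02] F [-0.1  0.7 -1. ] w 48.5 t 10.2667 q6 -37.9
```

```bash
for i in 1; do python3 -m handwheel '[{"gripper":0,"travel":[0,0,0.003],"twist":0},{"gripper":0,"travel":[0,0,0.003],"twist":0},{"gripper":0,"travel":[0,0,0],"twist":0}]' 20; done
python3 -m handwheel '[{"gripper":0,"travel":[0,0,0.0015],"twist":0},{"gripper":0,"travel":[0,0,0],"twist":0}]' 20
python3 -m handwheel '[{"gripper":0,"travel":[0,0,0.001],"twist":0},{"gripper":0,"travel":[0,0,0],"twist":0}]' 20
```

```text
time_s: 10.52
ee_pos: [550.4, -276.4, 247.8]
ee_rot: [-180.0, -0.0, 100.1]
force: [-0.3, -0.8, -1.2]
gripper_width: 48.2
time_s: 10.68
ee_pos: [550.5, -276.5, 246.4]
ee_rot: [-180.0, 0.0, 100.1]
force: [-0.3, -0.1, -1.7]
gripper_width: 48.4
time_s: 10.85
ee_pos: [550.5, -276.5, 246.0]
ee_rot: [180.0, 0.0, 100.1]
force: [-1.7, -0.0, 1.0]
gripper_width: 48.2
```

```bash
python3 -m handwheel '[{"gripper":70,"travel":[0,0,0],"twist":0},{"gripper":85,"travel":[0,0,0],"twist":0},{"gripper":100,"travel":[0,0,0],"twist":0},{"gripper":100,"travel":[0,0,0],"twist":0},{"gripper":100,"travel":[0,0,0],"twist":0}]'
python3 -m handwheel '[{"gripper":100,"travel":[0,0,0],"twist":0},{"gripper":100,"travel":[0,0,0],"twist":0},{"gripper":100,"travel":[0,0,-0.01],"twist":0},{"gripper":100,"travel":[0,0,-0.035],"twist":0},{"gripper":100,"travel":[0,0,-0.04],"twist":0}]'
python3 -m handwheel '[{"gripper":100,"travel":[0.0354,-0.0049,0],"twist":0},{"gripper":100,"travel":[0.0354,-0.0049,0],"twist":0},{"gripper":100,"travel":[0.0354,-0.0049,0],"twist":0},{"gripper":100,"travel":[0.0354,-0.0049,0],"twist":0},{"gripper":100,"travel":[0.0354,-0.0049,0],"twist":0}]'
python3 -m handwheel '[{"gripper":100,"travel":[0.0354,-0.0049,0],"twist":0},{"gripper":100,"travel":[0.0354,-0.0049,0],"twist":0},{"gripper":100,"travel":[0.0354,-0.0049,0],"twist":0},{"gripper":100,"travel":[0.0354,-0.0049,0],"twist":0},{"gripper":100,"travel":[0.0354,-0.0049,0],"twist":0}]'
python3 -m handwheel '[{"gripper":100,"travel":[0,0,0],"twist":-0.109},{"gripper":100,"travel":[0,0,0],"twist":-0.109},{"gripper":100,"travel":[0,0,0],"twist":0},{"gripper":100,"travel":[0,0,0],"twist":0}]'
python3 go.py 440.3 63.5 196 112.7
cat > chk2.py <<'E'
from fit import *
D={};o=[]
F=(550.5,-276.4,np.radians(10.1))
for c in("top","side"):
    D[c]=env.grab_frame(c); m=env.trace(c,"roller_brown"); print(c,[(round(k["confidence"],2),int(k["pixels"].sum()),np.round(k["uv"],1)) for k in m[:2]],[np.round(k["uv"],1) for k in env.pinpoint(c,"roller_brown")[:1]],"expect",proj(D[c],(F[0],F[1],70)))
    im=cv2.convertScaleAbs(cv2.cvtColor(D[c]["frame"],cv2.COLOR_RGB2BGR),alpha=1.6,beta=10)
    u,v=dict(top=(373,180),side=(325,115))[c]
    o.append(cv2.resize(im[v-50:v+50,u-45:u+45],None,fx=4,fy=4,interpolation=cv2.INTER_CUBIC))
cv2.imwrite("pics/seat.png",np.hstack(o))
E
python3 chk2.py
```

```text
time_s: 11.27
ee_pos: [550.6, -276.5, 245.4]
ee_rot: [180.0, 0.0, 100.1]
force: [-0.1, 0.3, 0.0]
gripper_width: 78.7
time_s: 11.68
ee_pos: [549.9, -276.2, 329.5]
ee_rot: [-179.7, -0.2, 100.1]
force: [1.4, -0.4, -0.8]
gripper_width: 91.1
time_s: 12.1
ee_pos: [494.4, -105.2, 331.4]
ee_rot: [179.9, 0.0, 100.1]
force: [-0.2, 0.8, 0.6]
gripper_width: 91.2
time_s: 12.52
ee_pos: [439.1, 64.8, 331.4]
ee_rot: [179.9, 0.0, 100.1]
force: [1.0, -0.1, -0.2]
gripper_width: 91.1
time_s: 12.85
ee_pos: [439.9, 63.5, 331.1]
ee_rot: [179.9, 0.0, 112.5]
force: [0.6, -0.8, -0.1]
gripper_width: 91.7
tool mm [-1.000e-01  2.000e-01  1.351e+02] twist rad -0.004 pose [439.9  63.5 331.1] [1.7994e+02 2.0000e-02 1.1249e+02] F [ 0.6 -0.8 -0.1] w 91.7 t 12.85 q6 -15.8
top [(0.89, 656, array([371.5, 184.6]))] [array([370.6, 185.4])] expect [375.17875951 183.90702043]
side [(0.55, 394, array([329.3, 104. ])), (0.36, 434, array([270.8, 230.1]))] [array([328.4, 113.2])] expect [327.76999967 109.56301087]
```

View pics/seat.png

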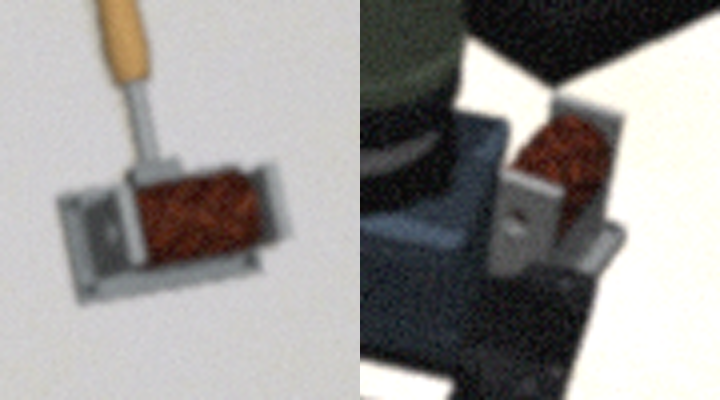

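The roller is seated between the cheeks (crop 195,215), and the side view shows it in line with the holes. Now the pin.

```bash
python3 -m handwheel '[{"gripper":60,"travel":[0.0015,0.0002,0.035],"twist":0},{"gripper":60,"travel":[0,0,0.035],"twist":0},{"gripper":60,"travel":[0,0,0.03],"twist":0},{"gripper":60,"travel":[0,0,0.02],"twist":0},{"gripper":60,"travel":[0,0,0.015],"twist":0}]' 40
python3 -m handwheel '[{"gripper":60,"travel":[0,0,0],"twist":0},{"gripper":60,"travel":[0,0,0],"twist":0},{"gripper":0,"travel":[0,0,0],"twist":0},{"gripper":0,"travel":[0,0,0],"twist":0},{"gripper":0,"travel":[0,0,0],"twist":0}]' 40
python3 -m handwheel '[{"gripper":0,"travel":[0,0,0],"twist":0},{"gripper":0,"travel":[0,0,0],"twist":0},{"gripper":0,"travel":[0,0,0],"twist":0},{"gripper":0,"travel":[0,0,0],"twist":0},{"gripper":0,"travel":[0,0,0],"twist":0}]' 40
```

```text
time_s: 13.57
ee_pos: [439.0, 64.5, 193.4]
ee_rot: [-179.8, -0.0, 112.6]
force: [-0.5, -0.1, -0.4]
gripper_width: 60.6
time_s: 13.98
ee_pos: [440.0, 64.8, 196.5]
ee_rot: [179.9, 0.0, 112.6]
force: [-0.4, 0.3, 0.2]
gripper_width: 37.4
time_s: 14.4
ee_pos: [439.5, 64.8, 195.6]
ee_rot: [180.0, 0.0, 112.6]
force: [-0.6, -0.6, 3.2]
gripper_width: 12.0
```

```bash
python3 -m handwheel '[{"gripper":0,"travel":[0,0,-0.01],"twist":0},{"gripper":0,"travel":[0,0,-0.02],"twist":0},{"gripper":0,"travel":[0,0,-0.02],"twist":0},{"gripper":0,"travel":[0,0,-0.015],"twist":0},{"gripper":0,"travel":[-0.01,0.001,0],"twist":0}]' 40
python3 -m handwheel '[{"gripper":0,"travel":[-0.03,0.0025,0],"twist":0},{"gripper":0,"travel":[-0.04,0.003,0],"twist":0},{"gripper":0,"travel":[-0.04,0.003,0],"twist":0},{"gripper":0,"travel":[-0.03,0.0025,0],"twist":0},{"gripper":0,"travel":[-0.018,0.0014,0],"twist":0}]' 40
python3 -m handwheel '[{"gripper":0,"travel":[0,0,0],"twist":0.07},{"gripper":0,"travel":[0,0,0],"twist":0.08},{"gripper":0,"travel":[0,0,0],"twist":0.068},{"gripper":0,"travel":[0,0,0],"twist":0},{"gripper":0,"travel":[0,0,0],"twist":0}]' 40
python3 go.py 516.4 -85.1 260.7 100.1
cat > ins.py <<'E'
from fit import *
D={};o=[];s=env.state();e=s["ee_pos"];F=(550.5,-276.4,np.radians(10.1));a=np.radians(s["ee_rot"][2]-90)
p0=(e[0]+73*np.sin(a),e[1]-73*np.cos(a),a); print("kin",np.round(p0[:2],1),round(np.degrees(a),1))
fy=np.array([-np.sin(F[2]),np.cos(F[2])]);fx=np.array([fy[1],-fy[0]])
for c in("top","side"):
    f=D[c]=env.grab_frame(c)
    for t,P,q,z,dc in (("pin",PIN,p0,e[2]-190.7,[box(-60,60,52,100,-40,100)]),("fork",FORK,F,0,FDC)):
        m=env.trace(c,t)
        if not m: print(c,t,"none");continue
        D[c,t]=m[0]["pixels"];r=fit(D,[c],t,P,q,z,dc)
        print(c,t,round(m[0]["confidence"],2),int(m[0]["pixels"].sum()),np.round(r[:2],1),round(np.degrees(r[2]),1),round(r[3]),"in fork x,y",np.round([fx@(np.array(r[:2])-F[:2]),fy@(np.array(r[:2])-F[:2])],1))
    im=cv2.convertScaleAbs(cv2.cvtColor(f["frame"],cv2.COLOR_RGB2BGR),alpha=1.6,beta=10)
    u,v=dict(top=(350,190),side=(310,120))[c]
    o.append(cv2.resize(im[v-70:v+70,u-65:u+65],None,fx=3,fy=3,interpolation=cv2.INTER_CUBIC))
cv2.imwrite("pics/ins.png",np.hstack(o))
E
python3 ins.py
```

```text
time_s: 14.82
ee_pos: [444.7, 56.5, 262.6]
ee_rot: [179.7, 0.1, 112.7]
force: [0.8, -0.0, -1.0]
gripper_width: 11.9
time_s: 15.23
ee_pos: [517.8, -88.5, 259.2]
ee_rot: [-180.0, 0.1, 112.5]
force: [0.1, -0.2, -0.3]
gripper_width: 11.8
time_s: 15.65
ee_pos: [516.4, -85.6, 259.3]
ee_rot: [-179.9, -0.0, 100.2]
force: [-0.1, -0.4, -1.8]
gripper_width: 11.8
tool mm [ 0.4  0.1 -1.4] twist rad 0.002 pose [516.4 -85.6 259.3] [-1.7991e+02 -3.0000e-02  1.0023e+02] F [-0.1 -0.4 -1.8] w 11.8 t 15.65 q6 -20.9
kin [ 529.3 -157.4] 10.2
top pin none
top fork 0.77 862 [ 547.9 -278.6] 12.9 1199 in fork x,y [-2.9 -1.7]
side pin 0.73 108 [ 529.3 -157.4] 10.2 0 in fork x,y [  0.  120.9]
side fork 0.64 325 [ 545.5 -281.5] 21.4 1270 in fork x,y [-5.8 -4.1]
```

View pics/ins.png

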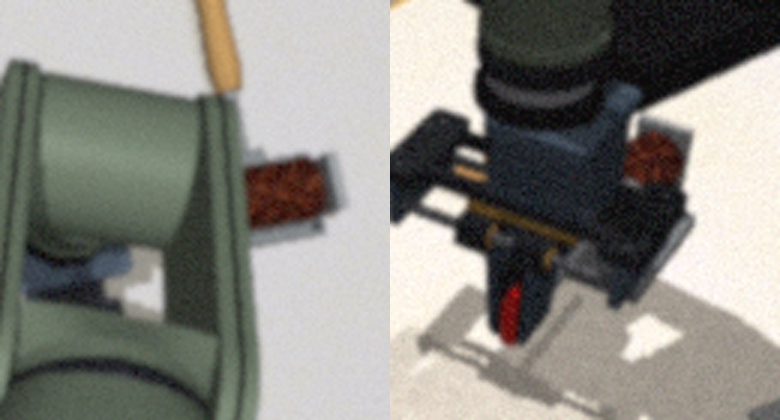

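View is blocked by the wrist (grip at crop 510,315; fork right of it), so insertion goes by kinematics plus wrist force, in small steps.

```bash
python3 -m handwheel '[{"gripper":0,"travel":[0,0,-0.0014],"twist":0.002},{"gripper":0,"travel":[-0.006,0,0],"twist":0},{"gripper":0,"travel":[-0.006,0,0],"twist":0},{"gripper":0,"travel":[0,0,0],"twist":0},{"gripper":0,"travel":[0,0,0],"twist":0}]' 40
python3 go.py 550.5 -276.4 260.7 100.1
python3 -m handwheel '[{"gripper":0,"travel":[-0.004,0,0],"twist":0},{"gripper":0,"travel":[-0.003,0,0],"twist":0},{"gripper":0,"travel":[-0.002,0,0],"twist":0},{"gripper":0,"travel":[0,0,0],"twist":0}]' 40
python3 go.py 550.5 -276.4 260.7 100.1
```

```text
time_s: 16.37
ee_pos: [518.7, -97.4, 261.9]
ee_rot: [180.0, 0.0, 100.0]
force: [-0.4, 0.9, -1.4]
gripper_width: 11.8
tool mm [-181.8    0.2    1.2] twist rad -0.002 pose [518.7 -97.4 261.9] [1.7999e+02 1.0000e-02 9.9980e+01] F [-0.4  0.9 -1.4] w 11.8 t 16.3667 q6 -21.9
time_s: 16.7
ee_pos: [520.3, -106.2, 261.8]
ee_rot: [180.0, 0.0, 100.0]
force: [-0.4, 0.1, -1.5]
gripper_width: 11.6
tool mm [-1.729e+02  1.000e-01  1.200e+00] twist rad -0.002 pose [ 520.3 -106.2  261.8] [1.7999e+02 1.0000e-02 1.0000e+02] F [-0.4  0.1 -1.5] w 11.6 t 16.7 q6 -22.8
```

```bash
python3 -m handwheel '[{"gripper":0,"travel":[0,0,0.001],"twist":0},{"gripper":0,"travel":[0,0,0],"twist":0}]' 40
python3 -m handwheel '[{"gripper":0,"travel":[-0.005,0,0],"twist":0},{"gripper":0,"travel":[-0.005,0,0],"twist":0},{"gripper":0,"travel":[0,0,0],"twist":0}]' 40
python3 go.py 550.5 -276.4 260.7 100.1
```

```text
time_s: 16.87
ee_pos: [520.1, -105.7, 260.6]
ee_rot: [-180.0, -0.0, 100.0]
force: [0.3, -0.6, -0.3]
gripper_width: 11.7
time_s: 17.12
ee_pos: [522.3, -116.4, 260.9]
ee_rot: [180.0, 0.0, 100.0]
force: [-0.3, -0.8, -1.2]
gripper_width: 12.2
tool mm [-162.5   -0.     0.3] twist rad -0.002 pose [ 522.3 -116.4  260.9] [1.7996e+02 4.0000e-02 1.0001e+02] F [-0.3 -0.8 -1.2] w 12.2 t 17.1167 q6 -23.8
```

```bash
python3 -m handwheel '[{"gripper":0,"travel":[-0.006,0,0],"twist":0},{"gripper":0,"travel":[-0.007,0,0],"twist":0},{"gripper":0,"travel":[-0.007,0,0],"twist":0},{"gripper":0,"travel":[0,0,0],"twist":0}]' 40
python3 go.py 550.5 -276.4 260.7 100.1
python3 -m handwheel '[{"gripper":0,"travel":[-0.006,0,0],"twist":0},{"gripper":0,"travel":[-0.007,0,0],"twist":0},{"gripper":0,"travel":[-0.007,0,0],"twist":0},{"gripper":0,"travel":[0,0,0],"twist":0}]' 40
python3 go.py 550.5 -276.4 260.7 100.1
```

```text
time_s: 17.45
ee_pos: [525.8, -136.7, 260.9]
ee_rot: [180.0, 0.1, 100.0]
force: [0.2, 0.1, -0.2]
gripper_width: 11.8
tool mm [-1.419e+02  1.000e-01  3.000e-01] twist rad -0.002 pose [ 525.8 -136.7  260.9] [1.7996e+02 5.0000e-02 9.9970e+01] F [ 0.2  0.1 -0.2] w 11.8 t 17.45 q6 -25.7
time_s: 17.78
ee_pos: [529.3, -156.3, 260.9]
ee_rot: [180.0, 0.1, 100.0]
force: [-1.0, -0.8, -1.7]
gripper_width: 11.8
tool mm [-1.22e+02  1.00e-01  3.00e-01] twist rad -0.002 pose [ 529.3 -156.3  260.9] [1.7996e+02 5.0000e-02 9.9980e+01] F [-1.  -0.8 -1.7] w 11.8 t 17.7833 q6 -27.6
```

```bash
python3 -m handwheel '[{"gripper":0,"travel":[-0.006,0,0],"twist":0},{"gripper":0,"travel":[-0.008,0,0],"twist":0},{"gripper":0,"travel":[-0.006,0,0],"twist":0},{"gripper":0,"travel":[0,0,0],"twist":0}]' 40
python3 -m handwheel '[{"gripper":0,"travel":[-0.004,0,0],"twist":0},{"gripper":0,"travel":[-0.004,0,0],"twist":0},{"gripper":0,"travel":[-0.003,0,0],"twist":0},{"gripper":0,"travel":[0,0,0],"twist":0}]' 40
python3 go.py 550.5 -276.4 260.7 100.1
python3 -m handwheel '[{"gripper":0,"travel":[-0.004,0,0],"twist":0},{"gripper":0,"travel":[-0.004,0,0],"twist":0},{"gripper":0,"travel":[-0.003,0,0],"twist":0},{"gripper":0,"travel":[0,0,0],"twist":0}]' 40
python3 go.py 550.5 -276.4 260.7 100.1
```

```text
time_s: 18.12
ee_pos: [532.8, -175.9, 260.9]
ee_rot: [180.0, 0.0, 100.0]
force: [1.2, 0.5, -1.9]
gripper_width: 11.8
time_s: 18.45
ee_pos: [534.5, -186.0, 260.9]
ee_rot: [180.0, 0.0, 100.0]
force: [0.4, -0.3, -1.9]
gripper_width: 11.8
tool mm [-91.8   0.1   0.2] twist rad -0.002 pose [ 534.5 -186.   260.9] [1.7998e+02 3.0000e-02 1.0001e+02] F [ 0.4 -0.3 -1.9] w 11.8 t 18.45 q6 -30.3
time_s: 18.78
ee_pos: [536.4, -197.0, 260.9]
ee_rot: [180.0, 0.0, 100.0]
force: [0.4, 0.3, -1.5]
gripper_width: 11.6
tool mm [-80.7   0.1   0.2] twist rad -0.002 pose [ 536.4 -197.   260.9] [1.7998e+02 3.0000e-02 1.0000e+02] F [ 0.4  0.3 -1.5] w 11.6 t 18.7833 q6 -31.3
```

Tip is past both cheeks with no contact. Closing the last ~7 mm in small steps until the collar touches.

```bash
python3 -m handwheel '[{"gripper":0,"travel":[-0.0025,0,0],"twist":0},{"gripper":0,"travel":[-0.0025,0,0],"twist":0},{"gripper":0,"travel":[0,0,0],"twist":0}]' 40
python3 -m handwheel '[{"gripper":0,"travel":[-0.001,0,0],"twist":0},{"gripper":0,"travel":[0,0,0],"twist":0}]' 40
python3 -m handwheel '[{"gripper":0,"travel":[-0.001,0,0],"twist":0},{"gripper":0,"travel":[0,0,0],"twist":0}]' 40
python3 go.py 550.5 -276.4 260.7 100.1
```

```text
time_s: 19.03
ee_pos: [537.2, -201.7, 260.9]
ee_rot: [180.0, 0.0, 100.0]
force: [1.0, 1.5, -0.8]
gripper_width: 11.8
time_s: 19.2
ee_pos: [537.3, -202.4, 260.9]
ee_rot: [180.0, 0.0, 100.0]
force: [-0.1, -0.0, -1.2]
gripper_width: 11.9
time_s: 19.37
ee_pos: [537.5, -203.3, 260.8]
ee_rot: [-180.0, 0.0, 100.0]
force: [-0.1, -0.5, -1.3]
gripper_width: 11.7
tool mm [-74.3   0.1   0.1] twist rad -0.001 pose [ 537.5 -203.3  260.8] [-1.8000e+02  1.0000e-02  1.0003e+02] F [-0.1 -0.5 -1.3] w 11.7 t 19.3667 q6 -31.9
```

```bash
python3 -m handwheel '[{"gripper":0,"travel":[-0.001,0,0],"twist":0},{"gripper":0,"travel":[0,0,0],"twist":0}]' 40
python3 -m handwheel '[{"gripper":0,"travel":[-0.001,0,0],"twist":0},{"gripper":0,"travel":[0,0,0],"twist":0}]' 40
python3 -m handwheel '[{"gripper":0,"travel":[-0.001,0,0],"twist":0},{"gripper":0,"travel":[0,0,0],"twist":0}]' 40
```

```text
time_s: 19.53
ee_pos: [537.7, -204.3, 260.9]
ee_rot: [180.0, 0.0, 100.0]
force: [0.2, -0.5, -1.7]
gripper_width: 11.6
time_s: 19.7
ee_pos: [537.8, -205.3, 260.8]
ee_rot: [180.0, 0.0, 100.0]
force: [0.5, 0.6, -1.6]
gripper_width: 11.9
time_s: 19.87
ee_pos: [537.9, -205.8, 260.9]
ee_rot: [-180.0, -0.1, 100.0]
force: [-0.1, 3.3, 0.3]
gripper_width: 11.5
```

Contact at 3 N, within 1.5 mm of where the collar should meet. Release and retreat straight up.

```bash
python3 -m handwheel '[{"gripper":20,"travel":[0,0,0],"twist":0},{"gripper":30,"travel":[0,0,0],"twist":0},{"gripper":60,"travel":[0,0,0],"twist":0},{"gripper":60,"travel":[0,0,0],"twist":0},{"gripper":60,"travel":[0,0,0],"twist":0}]'
python3 -m handwheel '[{"gripper":60,"travel":[0,0,-0.01],"twist":0},{"gripper":60,"travel":[0,0,-0.03],"twist":0},{"gripper":60,"travel":[0,0,-0.04],"twist":0},{"gripper":60,"travel":[0,0,-0.04],"twist":0},{"gripper":60,"travel":[0.03,0,0],"twist":0}]'
python3 -m handwheel '[{"gripper":60,"travel":[0.04,0,0],"twist":0},{"gripper":60,"travel":[0.04,0,0],"twist":0},{"gripper":60,"travel":[0.04,0,0],"twist":0},{"gripper":60,"travel":[0.04,0,0],"twist":0},{"gripper":60,"travel":[0.04,0,0],"twist":0}]'
python3 -m handwheel '[{"gripper":60,"travel":[0.04,0,0],"twist":0},{"gripper":60,"travel":[0.04,0,0],"twist":0},{"gripper":60,"travel":[0.04,0,0],"twist":0},{"gripper":60,"travel":[0,0,0],"twist":0},{"gripper":60,"travel":[0,0,0],"twist":0}]'
cat > fin.py <<'E'
from fit import *
D={};o=[];F=(550.5,-276.4,np.radians(10.1))
for c in("top","side"):
    f=D[c]=env.grab_frame(c)
    for t,P,z in (("pin",PIN,68),("roller_orange",ROL,47),("roller_blue",ROL,47)):
        m=env.trace(c,t)
        print(c,t,[(round(k["confidence"],2),int(k["pixels"].sum()),np.round(k["uv"])) for k in m[:1]],np.round([k["uv"] for k in env.pinpoint(c,t)[:1]],1))
    a=np.array; fy=a([-np.sin(F[2]),np.cos(F[2]),0]);C=a([F[0],F[1],70])
    print("expected flag",proj(f,C+72*fy+[0,0,12]),"tip",proj(f,C-59*fy),"ctr",proj(f,C))
    im=cv2.convertScaleAbs(cv2.cvtColor(f["frame"],cv2.COLOR_RGB2BGR),alpha=1.6,beta=10)
    for k,col in((C+90*fy+[0,0,33],(255,0,0)),(C+54*fy+[0,0,33],(255,0,0)),(C-59*fy,(0,255,0))): 
        u,v=proj(f,k); im[int(round(v)),int(round(u))]=col
    u,v=dict(top=(365,185),side=(320,115))[c]
    o.append(cv2.resize(im[v-50:v+50,u-50:u+50],None,fx=4,fy=4,interpolation=cv2.INTER_NEAREST))
cv2.imwrite("pics/fin.png",np.hstack(o))
E
python3 fin.py
```

```text
time_s: 20.28
ee_pos: [538.0, -206.4, 260.9]
ee_rot: [180.0, 0.0, 100.0]
force: [-0.6, 0.3, -0.2]
gripper_width: 41.9
time_s: 20.7
ee_pos: [535.1, -180.0, 390.0]
ee_rot: [179.1, 0.7, 99.8]
force: [1.5, -0.4, 1.4]
gripper_width: 54.5
time_s: 21.12
ee_pos: [497.1, 21.8, 381.9]
ee_rot: [179.9, 0.0, 100.0]
force: [0.1, -0.3, -0.2]
gripper_width: 54.8
time_s: 21.53
ee_pos: [476.5, 140.2, 381.6]
ee_rot: [179.9, 0.0, 100.3]
force: [-0.6, 0.0, 0.4]
gripper_width: 54.9
top pin [(0.48, 105, array([346., 188.]))] []
top roller_orange [(0.63, 466, array([145., 235.]))] [[142.1 229.8]]
top roller_blue [(0.52, 350, array([143., 148.]))] [[144.9 156. ]]
expected flag [346.36244424 188.68856829] tip [399.68192611 179.43273246] ctr [375.17875951 183.90702043]
side pin [(0.5, 220, array([317., 124.]))] [[329.1 110.9]]
side roller_orange [(0.78, 1583, array([179., 307.]))] [[181.9 305.6]]
side roller_blue [(0.57, 1246, array([115., 240.]))] [[114.9 241.8]]
expected flag [314.77712985 121.84118886] tip [338.06601745  96.97414917] ctr [327.76999967 109.56301087]
```

View pics/fin.png

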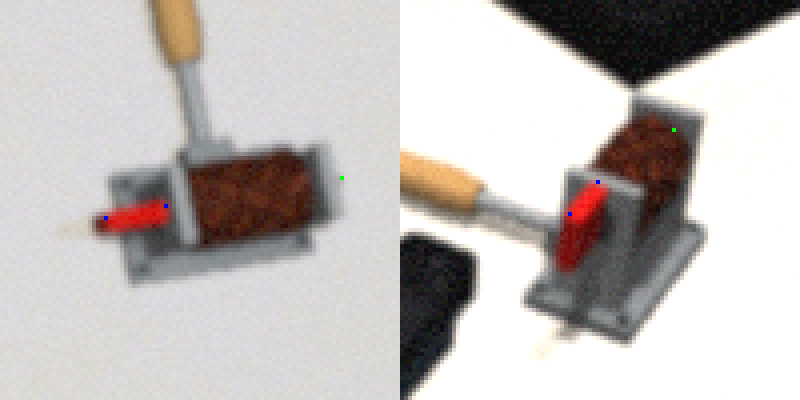

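```bash
python3 - <<'E'
from fit import *
D={};F=np.array((550.5,-276.4));a=np.radians(10.1);fy=np.array([-np.sin(a),np.cos(a)]);fx=np.array([fy[1],-fy[0]])
FL=[box(-6,6,54,90,-5,33)]
for c in("top","side"):
    f=D[c]=env.grab_frame(c); I=f["frame"].astype(int); m=(I[...,0]>1.9*I[...,1])&(I[...,0]>1.9*I[...,2])&(I[...,0]>50)
    C=proj(f,[*(F+72*fy),75]); yy,xx=np.mgrid[:384,:512]; m&=(np.hypot(xx-C[0],yy-C[1])<16)
    n,l,s,_=cv2.connectedComponentsWithStats(m.astype(np.uint8)); m=l==1+np.argmax(s[1:,4]); D[c,"p"]=m
    for z in (68,70):
        r=fit(D,[c],"p",FL,(*F,a),z); d=np.array(r[:2])-F
        r2=fit(D,[c],"p",FL,(*F,a),z,free=2); d2=np.array(r2[:2])-F
        print(c,z,m.sum(),"fork x,y",np.round([fx@d,fy@d],1),round(np.degrees(r[2]),1),round(r[3]),"yaw fixed",np.round([fx@d2,fy@d2],1),round(r2[3]))
print(env.state()["force"],env.state()["time_s"])
E
```

```text
top 68 109 fork x,y [ 0.8 -3.9] 11.9 28 yaw fixed [-1.5 -3.4] 28
top 70 109 fork x,y [ 0.5 -3.3] 11.9 28 yaw fixed [-1.6 -2.4] 29
side 68 145 fork x,y [14.4 -2. ] 19.2 60 yaw fixed [ 1.2 -1.3] 73
side 70 145 fork x,y [13.2  0.6] 19.1 61 yaw fixed [0.2 0.1] 74
[ 0.98911975 -0.35299303  0.08600003] 22.3333
```

```bash
python3 -c "
from workcell import env
print(env.job_done())"
```

```text
the job is handed in; nothing more can be done
None
```

I set the brown roller on the fork bars, let go, and pushed the red-handled pin in from the fork's +y side through both cheeks and the roller. The collar met the cheek at about 3 N. I then released the pin, moved the arm clear and handed in the job at about 22 s; no verdict came back.

**What the last checks showed:**
- **Pin:** With the yaw held at the fork's angle, both cameras place the pin's flag within about 4 mm of home (top camera −1.5, −3.4 mm; side camera about 1.2, −1.3 mm or better).
- **Roller:** In the final picture it lies between the cheeks in line with the holes.
- **Other rollers:** Their image positions are within a few pixels of the start, except the top-camera mask centre of the blue one. That mask was partly hidden, and the side camera shows the blue roller unmoved.

**What disagreed or could not be checked:**
- **Free-yaw fit:** The side camera, with yaw left free, gave 13–14 mm off and 19°. I put that down to the small red patch, since yaw and offset trade off there; 19° would be impossible in the holes.
- **Top-camera depth:** It put the pin 2–4 mm past home along its axis, more than the collar allows, so I count that as measurement error.
- **Insertion:** The wrist hid the pin and fork, so I steered by arm position and force. The force stayed near zero until the collar touched.

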